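Find the empty cell by touch and put the honing stone away

TASK

Put the honing stone that leans in the stand away in the storage box. Only one cell of the box is empty and you cannot see which, so before touching the stone press gently on the sprung caps with the fingers until you find the one that gives way by a centimetre or more; then take the stone from the stand and, keeping hold of it, lower it upright into that cell until it stands on the bottom, and let go. Leave the other things on the bench alone.

Things in the scene. Friction and masses are not known exactly. Their poses are not given: they have to be found in the camera images.
- box: The storage box: a fixed aluminium box 90 (x) x 132 (y) x 80 mm high, level, turned about the vertical; origin at the centre of its underside. 2 x 3 square cells, each 36 mm wide inside, 6 mm walls, cell centres at x = -21, +21 and y = -42, 0, +42 mm of its axes. A grey sprung dust cap (33 mm square, 16 mm thick) closes each cell and stands 12 mm proud of the rim (cap top 92 mm above the table)
- box_top (a point): Centre of the box's rim, 80 mm up. How the caps act: in five cells a short rubber-topped stone is stored under it: the cap sinks 2 mm freely, 4 mm more against rising force (10 N), then stands firm; in the one empty cell (any of the six, unseen) the cap gives way under about 0.5 N and sinks 68 mm to the bottom with about 1 N. A cap springs back when let go
- cell_floor (a point): Centre of the box's inner floor, 8 mm above the table. The stone lowered on to the empty cell's cap pushes it down ahead to the floor and ends standing on it: foot 24 mm, centre 84 mm, top 144 mm above the table. Its weight keeps the cap down
- stand: A fixed stand, base 130 x 100 x 12 mm, origin at the centre below, with a dark steel socket leaning 0.5 rad (29 deg) from vertical, its mouth towards the stand's own -x (which points roughly to the robot's left). The socket is 32 mm square inside, 42 mm outside, 55 mm deep on three sides and 75 mm on the lower (-x) side, and holds the foot of the stone loosely. The top of the stone is free over the last 45 mm, over 65 mm on its +y and -y sides
- stone_mid (a point): The honing stone: a loose plain grey square bar 26 x 26 x 120 mm, about 0.2 kg. This point is its centre; its own z axis runs along its length (up and out of the socket), its top end 60 mm from here. It leans in the stand's socket at the start, its x and y axes square to the sides
- cap_a (a joint): How far (m) the cap of the cell centred at x = -21, y = -42 mm of the box's axes is pressed down: 0 up, 0.068 at the bottom
- cap_b (a joint): How far (m) the cap of the cell centred at x = -21, y = +0 mm of the box's axes is pressed down: 0 up, 0.068 at the bottom
- cap_c (a joint): How far (m) the cap of the cell centred at x = -21, y = +42 mm of the box's axes is pressed down: 0 up, 0.068 at the bottom
- cap_d (a joint): How far (m) the cap of the cell centred at x = +21, y = -42 mm of the box's axes is pressed down: 0 up, 0.068 at the bottom
- cap_e (a joint): How far (m) the cap of the cell centred at x = +21, y = +0 mm of the box's axes is pressed down: 0 up, 0.068 at the bottom
- cap_f (a joint): How far (m) the cap of the cell centred at x = +21, y = +42 mm of the box's axes is pressed down: 0 up, 0.068 at the bottom
- wrench: Bystander, leave alone: a loose steel spanner, 150 mm, lying between box and stand; origin under its middle
- bottle: Bystander, leave alone: a loose amber bottle 200 mm tall, 68 mm wide, at the back
- mug: Bystander, leave alone: a loose white mug 95 mm tall at the back
- tape: Bystander, leave alone: a loose paper tape roll, 100 mm wide, 45 mm high, at the back
- jar: Bystander, leave alone: a loose black jar, 72 mm wide, 85 mm high, at the back
- driver: Bystander, leave alone: a loose screwdriver, 200 mm, lying at the left
- hammer: Bystander, leave alone: a loose hammer, 260 mm, lying at the right
Things that resemble listed ones, but are neither listed nor needed, are in the scene too. Leave any purple look-alike of the part that bears stone_mid alone.

How it is judged:
By the outcome, as a careful person would: the job done as asked, in the order asked, and still so for the second after the job is handed in, with the robot touching nothing.
It also fails if it takes over 64 s, if anything falls off the work surface, if the arm or the gripper's body presses on something with over 40 N, if the wrist force passes 120 N, or if a joint passes its speed limit or range.

ROBOT

A 6-joint arm with a two-finger parallel gripper is mounted at the origin on the work surface. World frame = base frame: x ahead of the robot, y to its left, z up, the work surface at z = 0. Lengths are in m, angles in rad, forces in N, time in s.
With the tool pointing down it reaches from about 0.3 to 0.775 m from the base axis. Payload 14.6 kg.
Tool frame: the origin (TCP) lies at the centre of the arm's flange, where the gripper is bolted on; the fingertips stand 199 mm ahead of it and the grasp point (between the pads) lies 180 mm ahead of it; z points along the fingers, y is the line along which they close (so a half turn about z gives the same grasp; the last joint's range is limited). The gripper opens to 94 mm and grips with 3 to 60 N. Pads are 16 mm wide; open, the fingers measure 119 mm over their backs; the gripper's body (75 mm by 177 mm) begins 78 mm behind the grasp point.
Start: joints at [-1.182, 0.3, 1.521, -0, 1.321, -0.067], TCP at [0.242, -0.494, 0.405] pointing down, gripper open.
Joint ranges: [-3.03, 3.03], [-0.79, 2.21], [0.23, 2.52], [-1.04, 4.18], [0, 3.07], [-2.55, 2.55]. Speed limits (rad/s): [2.22, 2.22, 2.57, 3.14, 3.14, 3.14].

INTERFACE

Orientations are given as [roll, pitch, yaw] about the fixed x, y, z axes, in that order (R = Rz(yaw) Ry(pitch) Rx(roll)).
In Python, from station import ctrl gives the robot as it stands. The module is installed in compiled form; this text tells all that it offers.
- The arm moves only by the tool servo_tool, never from a script. Its argument "motion" is a list of rows, each a list of 5 numbers: the closure, from 0 (fully open) to 1 (shut), then the shift along the world's x, y, z in cm, then the turn about the world's z in degrees. A call has 1 to 20 rows; each row is the pose to reach, as a shift and turn from the pose commanded when the call began; what a row does not reach only later rows make up. A row lasts 1/8 s, in which the tool goes at most 62.5 mm and 10.7 degrees, less where a joint would pass 70% of its speed; a pose out of reach is approached as far as the arm can. A call with a gripper value outside its range is refused whole. The fingers move at their own pace and stop on an object; "squeeze" is the grip in N (left out, the last holds). Time passes only in rows, so rows that repeat a pose let the fingers close. It gives the time, the measured TCP pose, the force, the opening and the grip force at its end, in the units of the state.
- ctrl.get_obs(): the state, without advancing time (a new reading comes with each control period).
- ctrl.camera(name): name is "scene" or "top"; returns a dict with "image" (384x512x3 uint8, red, green, blue), "fx", "fy", "cx", "cy" (pixels), "camera_from_world" (4x4, takes a point from world to camera coordinates). Camera axes: x right, y up, looking along -z (the intrinsics and any distortion apply to the point x, -y, -z); pixel columns grow to the right and rows downward; lengths in m; the calibration is good to about 2 mm. A picture is of the moment at which its call begins. There is no depth.
- ctrl.hand_in(): hands the job in; it is judged then, once.
The state is a dict: "time_s": time; "qpos": joint angles; "joint_vel": joint speeds; "tau": joint torques, N m; "ee_pos": TCP position; "eef_rot": TCP orientation; "force": force on the tool from outside, world axes, zero at the start; "moment": the same for the moment, N m; "grip_width": finger opening in m; "grip_force": force on a finger pad.
Only numpy, scipy, OpenCV 4.12 (cv2) and the standard library are available. Lean on these libraries where they do the work, as an engineer would, in place of code of your own. Each camera call takes 0.05 s, during which the arm holds its last target. There are 200 camera calls.

## Working session

There is one attempt and no reset: what is moved stays moved. The work goes in short steps, Python scripts to look and compute and a tool call to move; the robot and the scene stay as the last step left them, time stands still between calls to the robot, and variables do not carry over. Pictures are saved under pics/ and viewed, at most 10 in all, crops included, and the job is handed in when it is done.

Besides the shell and the picture viewer there is one more tool, called after "Request:" by a JSON object that holds its "name" and its "arguments", one argument or row to a line. servo_tool: Moves the arm, as the interface text tells. Its arguments: {"type":"object","properties":{"motion":{"type":"array","items":{"type":"array","items":{"type":"number"}}},"squeeze":{"type":"number"}},"required":["motion"]}

```bash
mkdir -p pics
cat > h.py <<'E'
import numpy as np, cv2
from station import ctrl
def snap(n,f):
    c=ctrl.camera(n); np.savez('pics/'+f+'.npz',**{k:np.array(v) for k,v in c.items() if k in('image','fx','fy','cx','cy','camera_from_world')})
    return c
def load(f): return np.load('pics/'+f+'.npz')
def proj(c,P):
    T=c['camera_from_world'];p=T[:3,:3]@np.array(P,float).reshape(-1,3).T+T[:3,3:]
    return np.c_[c['cx']+c['fx']*p[0]/-p[2],c['cy']+c['fy']*-p[1]/-p[2]]
def atz(c,uv,z):
    T=c['camera_from_world'];R=T[:3,:3];o=-R.T@T[:3,3]
    d=R.T@np.array([(uv[0]-c['cx'])/c['fx'],-(uv[1]-c['cy'])/c['fy'],-1]);return o+d*(z-o[2])/d[2]
E
python3 - <<'E'
from h import *
for n in('scene','top'):
    c=snap(n,n+'0'); print(n,[k for k in c],c['fx'],c['fy'],c['cx'],c['cy'],c['camera_from_world'])
    cv2.imwrite(f'pics/{n}0.png',cv2.resize(c['image'][:,:,::-1],(800,600),interpolation=cv2.INTER_CUBIC))
print(ctrl.get_obs())
E
```

```text
scene ['image', 'fx', 'fy', 'cx', 'cy', 'camera_from_world'] 354.1181267700524 354.1181267700524 253.787232796996 189.31227313986437 [[-0.77306372  0.63432127 -0.00300175  0.42879955]
 [-0.48159075 -0.58383405  0.65361162  0.19607087]
 [ 0.41284723  0.50672905  0.75682418 -1.34749026]
 [ 0.          0.          0.          1.        ]]
top ['image', 'fx', 'fy', 'cx', 'cy', 'camera_from_world'] 430.4447613467981 430.4447613467981 257.4146999930257 182.3794753216899 [[-0.01657303 -0.99980369 -0.01085871 -0.00916837]
 [ 0.99688473 -0.01736026  0.07693799 -0.53420399]
 [-0.07711139 -0.00954978  0.99697675 -1.13779094]
 [ 0.          0.          0.          1.        ]]
{'time_s': 0.1, 'qpos': array([-1.18157630e+00,  3.00399553e-01,  1.52150066e+00, -8.72238626e-06,
        1.32067104e+00, -6.66138930e-02]), 'joint_vel': array([-0.00010142, -0.00204938, -0.00032168,  0.00021829,  0.0002864 ,
       -0.00015576]), 'tau': array([ 3.32320442e-04, -5.32647943e+01, -3.53284121e+01,  7.08558387e-02,
        2.34676333e-02, -6.13867860e-05]), 'ee_pos': array([ 0.24209629, -0.49382273,  0.40415949]), 'eef_rot': array([-3.14061566e+00, -5.67101663e-05,  4.55836058e-01]), 'force': array([-0.46808472, -0.72351375,  1.06270923]), 'moment': array([-0.00376579,  0.04866795, -0.06896351]), 'grip_force': 0.0, 'grip_width': 0.09425851228484115}
```

View pics/scene0.png

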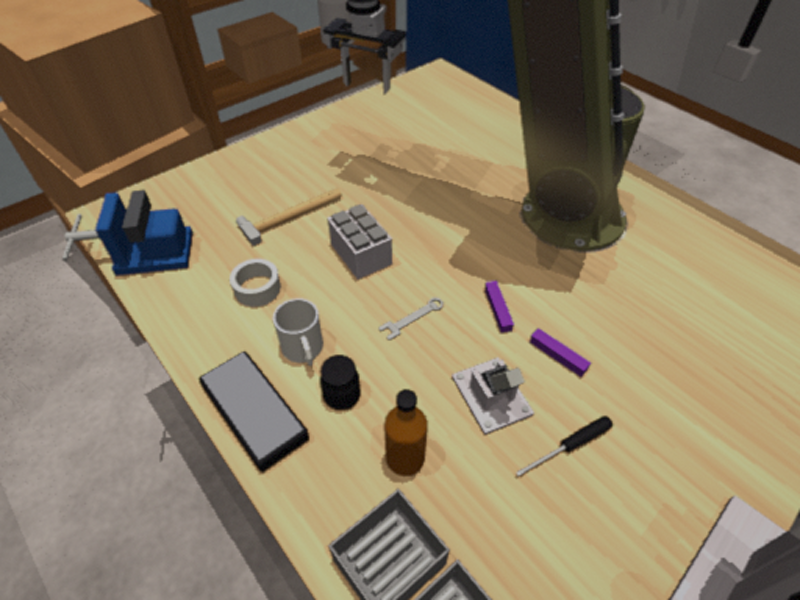

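View pics/top0.png

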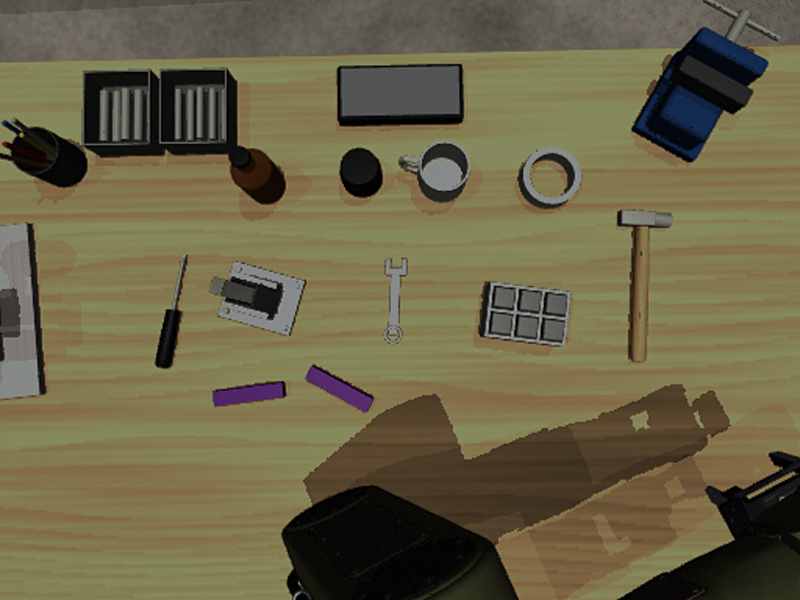

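The scene view shows the box at (360,240), the spanner at (410,318), and the stand with a grey bar in its socket at (497,385). The two purple bars at (498,305) and (560,350) are look-alikes lying flat. In the top view the box is at (527,314) and the stand at (262,298), with the grey stone's top poking out at about (225,287). Only the grey bar fits, since it leans in the socket. I'll confirm in one enlarged composite.

Run:
```python
from h import *
t=load('top0')['image'];s=load('scene0')['image']
def tile(im,u,v):
    return cv2.resize(im[v:v+60,u:u+80,::-1],(400,300),interpolation=cv2.INTER_CUBIC)
a=np.vstack([np.hstack([tile(t,296,172),tile(t,128,160)]),np.hstack([tile(s,196,122),tile(s,280,222)])])
cv2.imwrite('pics/crop.png',a)
```

```text
(no output)
```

View pics/crop.png

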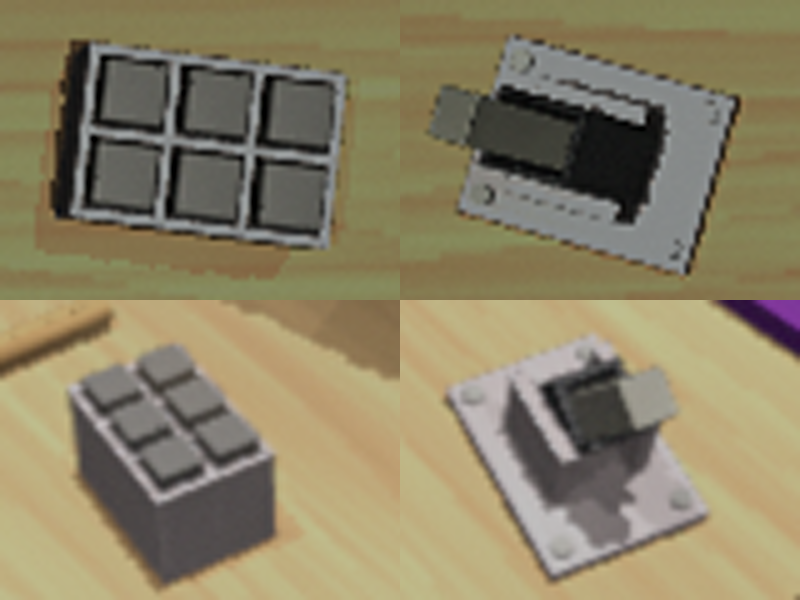

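The crop confirms the stone: a grey bar in the dark socket, its light end face at about (454,115) in the top view and (650,400) in the scene view. The box rim corners are at (92,42), (345,72), (328,247) and (72,215). The stand plate corners are at (513,36), (740,98), (688,272) and (460,212).

```bash
cat >> h.py <<'E'
def nat(u,v,u0,v0): return np.array([(u+.5)/5-.5+u0,(v+.5)/5-.5+v0])
def tri(c1,a,c2,b):
    from scipy.optimize import least_squares
    return least_squares(lambda P:np.r_[proj(c1,P)[0]-a,proj(c2,P)[0]-b],[.45,0,.1])
E
python3 - <<'E'
from h import *
t=load('top0');s=load('scene0')
B=np.array([atz(t,nat(u,v,296,172),.08) for u,v in[(92,42),(345,72),(328,247),(72,215)]])
print('box',B.round(4).tolist(),B.mean(0).round(4),[np.linalg.norm(B[i]-B[i-1]).round(4) for i in range(4)])
d=(B[0]+B[3]-B[1]-B[2]);print('box y axis deg',np.degrees(np.arctan2(d[1],d[0])))
# check via scene: rim corners (70,392)top-left? 
S=np.array([atz(t,nat(u-400,v,128,160),.012) for u,v in[(513,36),(740,98),(688,272),(460,212)]])
print('stand',S.mean(0).round(4),[np.linalg.norm(S[i]-S[i-1]).round(4) for i in range(4)])
d=S[0]+S[3]-S[1]-S[2];a=np.arctan2(d[1],d[0]);print('stand -x dir deg',np.degrees(a))
S2=np.array([atz(s,nat(u-400,v-300,280,222),.012) for u,v in[(445,388),(590,334),(708,516),(554,580)]])
print('stand scene',S2.mean(0).round(4),[np.linalg.norm(S2[i]-S2[i-1]).round(4) for i in range(4)])
r=tri(t,nat(54,115,128,160),s,nat(250,100,280,222));print('top end',r.x.round(4),'res',r.fun.round(2))
ax=np.r_[np.sin(.5)*np.cos(a),np.sin(.5)*np.sin(a),np.cos(.5)]
print('axis',ax.round(3),'mid',(r.x-.06*ax).round(4),'foot',(r.x-.12*ax).round(4))
# box in scene: near bottom rim corners: left (70,392) right (275,452) front (160,502)
B2=[atz(s,nat(u,v-300,196,122),.08) for u,v in[(70,392),(275,457),(160,502)]];print('box scene',np.round(B2,4).tolist())
E
```

```text
box [[0.5329, -0.1632, 0.08], [0.5154, -0.2913, 0.08], [0.4269, -0.2796, 0.08], [0.4452, -0.1507, 0.08]] [ 0.4801 -0.2212  0.08  ] [np.float64(0.0887), np.float64(0.1293), np.float64(0.0893), np.float64(0.1301)]
box y axis deg 82.0613130346002
stand [0.5169 0.2258 0.012 ] [np.float64(0.0996), np.float64(0.1289), np.float64(0.0981), np.float64(0.1284)]
stand -x dir deg 74.07793860846509
stand scene [0.5179 0.2267 0.012 ] [np.float64(0.1326), np.float64(0.0971), np.float64(0.1322), np.float64(0.0973)]
top end [0.5298 0.2712 0.1312] res [-0.04  0.04 -0.05 -0.  ]
axis [0.132 0.461 0.878] mid [0.522  0.2436 0.0785] foot [0.5141 0.2159 0.0259]
box scene [[0.5138, -0.2898, 0.08], [0.4457, -0.1492, 0.08], [0.53, -0.1639, 0.08]]
```

Run:
```python
from h import *
t=load('top0');s=load('scene0')
r=tri(t,np.array([238,156])/1.5625,s,np.array([406,398])/1.5625);print('bottle cap',r.x.round(3),r.fun.round(1))
```

```text
bottle cap [0.716 0.219 0.201] [ 0.1 -0.2  0.2  0. ]
```

Request:
{"name": "servo_tool", "arguments": {
  "motion": [
    [1, 5, 5, 0, 10],
    [1, 10, 10, -1, 20],
    [1, 14, 15, -3, 30],
    [1, 18, 20, -6, 40],
    [1, 21.1, 23.4, -8, 50],
    [1, 21.1, 23.4, -9, 56],
    [1, 21.1, 23.4, -9.4, 56],
    [1, 21.1, 23.4, -9.4, 56],
    [1, 21.1, 23.4, -9.4, 56]
  ],
  "squeeze": 10
}}

```text
time_s: 1.23
ee_pos: [0.4527, -0.2607, 0.3114]
eef_rot: [3.141, 0.001, 1.43]
force: [-0.0, 0.7, -0.5]
grip_width: 0.0072
grip_force: 0.0
```

Request:
{"name": "servo_tool", "arguments": {
  "motion": [
    [1, 0.1, 0.1, -1, 0],
    [1, 0.1, 0.1, -2, 0],
    [1, 0.1, 0.1, -2.5, 0],
    [1, 0.1, 0.1, -2.5, 0],
    [1, 0.1, 0.1, -2.5, 0]
  ]
}}

```text
time_s: 1.85
ee_pos: [0.454, -0.2589, 0.2859]
eef_rot: [-3.141, 0.0, 1.433]
force: [-3.7, 0.9, 9.6]
grip_width: 0.0001
grip_force: 4.5
```

That cap is firm (9.6 N at 5 mm). Next cell in the near row.

Request:
{"name": "servo_tool", "arguments": {
  "motion": [
    [1, 0, 0, 1.5, 0],
    [1, 0.5, 4.1, 1.5, 0],
    [1, 0.5, 4.1, 1.5, 0],
    [1, 0.5, 4.1, 0.5, 0],
    [1, 0.5, 4.1, 0, 0],
    [1, 0.5, 4.1, 0, 0],
    [1, 0.5, 4.1, 0, 0]
  ]
}}

```text
time_s: 2.72
ee_pos: [0.4591, -0.2184, 0.2858]
eef_rot: [3.141, -0.0, 1.432]
force: [-0.3, 2.5, 8.9]
grip_width: 0.0008
grip_force: 4.6
```

Request:
{"name": "servo_tool", "arguments": {
  "motion": [
    [1, 0, 0, 1.5, 0],
    [1, 0.6, 4.2, 1.5, 0],
    [1, 0.6, 4.2, 1.5, 0],
    [1, 0.6, 4.2, 0.5, 0],
    [1, 0.6, 4.2, 0, 0],
    [1, 0.6, 4.2, 0, 0],
    [1, 0.6, 4.2, 0, 0]
  ]
}}

```text
time_s: 3.6
ee_pos: [0.4651, -0.1766, 0.2858]
eef_rot: [3.141, -0.0, 1.432]
force: [-1.4, 2.4, 9.7]
grip_width: 0.0007
grip_force: 4.6
```

Request:
{"name": "servo_tool", "arguments": {
  "motion": [
    [1, 0, 0, 1.5, 0],
    [1, 4.2, -0.6, 1.5, 0],
    [1, 4.2, -0.6, 1.5, 0],
    [1, 4.2, -0.6, 0.5, 0],
    [1, 4.2, -0.6, 0, 0],
    [1, 4.2, -0.6, 0, 0],
    [1, 4.2, -0.6, 0, 0]
  ]
}}

```text
time_s: 4.47
ee_pos: [0.5065, -0.182, 0.286]
eef_rot: [-3.141, 0.0, 1.433]
force: [-3.7, -0.4, 8.6]
grip_width: 0.0004
grip_force: 4.3
```

Request:
{"name": "servo_tool", "arguments": {
  "motion": [
    [1, 0, 0, 1.5, 0],
    [1, -0.6, -4.2, 1.5, 0],
    [1, -0.6, -4.2, 1.5, 0],
    [1, -0.6, -4.2, 0.5, 0],
    [1, -0.6, -4.2, 0, 0],
    [1, -0.6, -4.2, 0, 0],
    [1, -0.6, -4.2, 0, 0]
  ]
}}

```text
time_s: 5.35
ee_pos: [0.5012, -0.2235, 0.2857]
eef_rot: [-3.141, -0.0, 1.434]
force: [-0.8, 0.0, -0.0]
grip_width: 0.0008
grip_force: 0.2
```

Request:
{"name": "servo_tool", "arguments": {
  "motion": [
    [1, 0, 0, 1.5, 0],
    [1, -0.6, -4.2, 1.5, 0],
    [1, -0.6, -4.2, 1.5, 0],
    [1, -0.6, -4.2, 0.5, 0],
    [1, -0.6, -4.2, 0, 0],
    [1, -0.6, -4.2, 0, 0],
    [1, -0.6, -4.2, 0, 0]
  ]
}}

```text
time_s: 6.22
ee_pos: [0.4952, -0.2653, 0.2861]
eef_rot: [3.142, 0.0, 1.434]
force: [-2.5, -0.9, 7.3]
grip_width: 0.0002
grip_force: 4.2
```

The far-row middle cap (0.501, -0.224) gave no resistance, and the other five are firm. I'll press it more than 1 cm to confirm.

Request:
{"name": "servo_tool", "arguments": {
  "motion": [
    [1, 0, 0, 1.5, 0],
    [1, 0.6, 4.2, 1.5, 0],
    [1, 0.6, 4.2, 1.5, 0],
    [1, 0.6, 4.2, 0.3, 0],
    [1, 0.6, 4.2, -0.6, 0],
    [1, 0.6, 4.2, -1.2, 0],
    [1, 0.6, 4.2, -1.2, 0],
    [1, 0.6, 4.2, -1.2, 0]
  ]
}}

```text
time_s: 7.22
ee_pos: [0.5011, -0.224, 0.2738]
eef_rot: [-3.142, 0.0, 1.433]
force: [-0.2, -0.3, 1.7]
grip_width: 0.0001
grip_force: 0.3
```

It's confirmed: the cap sank 17 mm under about 1.5 N. Now to the stone.

Request:
{"name": "servo_tool", "arguments": {
  "motion": [
    [1, 0, 0, 4, 0],
    [1, 0, 0, 9.6, 0],
    [0.3, 0.5, 6, 9.6, -1],
    [0.3, 1, 12, 9.6, -2],
    [0.3, 1.5, 18, 9.6, -3],
    [0.3, 2, 24, 9.6, -4],
    [0.3, 2.5, 30, 9.6, -5],
    [0.3, 2.7, 36, 9.6, -6],
    [0.3, 2.7, 42, 9.6, -7],
    [0.3, 2.7, 46, 9.6, -8],
    [0.3, 2.7, 48.7, 9.6, -8],
    [0.3, 2.7, 48.7, 9.6, -8],
    [0.3, 2.7, 48.7, 9.6, -8],
    [0.3, 2.7, 48.7, 9.6, -8]
  ]
}}

```text
time_s: 8.98
ee_pos: [0.5283, 0.2622, 0.3698]
eef_rot: [3.141, -0.0, 1.292]
force: [-0.4, 0.7, 0.4]
grip_width: 0.0657
grip_force: 0.0
```

Run:
```python
from h import *
o=ctrl.get_obs();print(o['ee_pos'],o['eef_rot'],o['grip_width'],o['force'])
t=snap('top','top1');s=snap('scene','scene1')
a=np.hstack([cv2.resize(im[v:v+120,u:u+80,::-1],(400,600),interpolation=cv2.INTER_CUBIC) for im,u,v in((t['image'],120,120),(s['image'],280,150))])
cv2.imwrite('pics/c1.png',a)
```

```text
[0.52826425 0.26220868 0.3698257 ] [ 3.14143288e+00 -3.73652912e-05  1.29246589e+00] 0.0657225933172759 [-0.36800795  0.73629371  0.40514619]
```

View pics/c1.png

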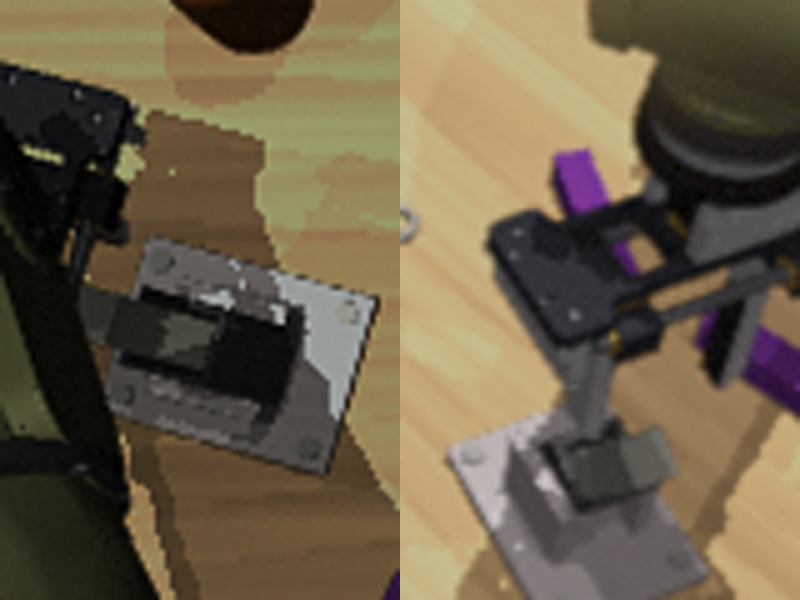

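The picture shows the fingers straddling the stone's free end, with the stone at (640,460) in the scene half and nothing in the way. Descend and grip.

Request:
{"name": "servo_tool", "arguments": {
  "motion": [
    [0.3, 0, 0.1, -3, 0],
    [0.3, 0, 0.1, -5.5, 0],
    [0.3, 0, 0.1, -7.3, 0],
    [0.3, 0, 0.1, -7.3, 0],
    [1, 0, 0.1, -7.3, 0],
    [1, 0, 0.1, -7.3, 0],
    [1, 0, 0.1, -7.3, 0],
    [1, 0, 0.1, -7.3, 0],
    [1, 0, 0.1, -7.3, 0],
    [1, 0, 0.1, -7.3, 0]
  ],
  "squeeze": 12
}}

```text
time_s: 10.32
ee_pos: [0.5281, 0.2642, 0.2968]
eef_rot: [3.141, -0.0, 1.294]
force: [-1.1, -0.4, 2.2]
grip_width: 0.026
grip_force: 12.0
```

Request:
{"name": "servo_tool", "arguments": {
  "motion": [
    [1, 0.1, 0.5, 1, 0],
    [1, 0.3, 1, 2, 0],
    [1, 0.45, 1.6, 3, 0],
    [1, 0.6, 2.1, 4, 0],
    [1, 0.6, 2.1, 4, 0]
  ]
}}

```text
time_s: 10.95
ee_pos: [0.5342, 0.2855, 0.3377]
eef_rot: [3.14, -0.001, 1.294]
force: [0.6, -0.4, -0.3]
grip_width: 0.026
grip_force: 12.0
```

Request:
{"name": "servo_tool", "arguments": {
  "motion": [
    [1, -0.2, -0.8, 0.4, 0],
    [1, -0.4, -1.5, 0.8, 0],
    [1, -0.6, -2.2, 1.1, 0],
    [1, -0.8, -2.9, 1.4, 0],
    [1, -1.1, -3.8, 1.7, 0],
    [1, -1.3, -4.6, 2, 0],
    [1, -1.35, -4.8, 2, 0],
    [1, -1.35, -4.8, 2, 0]
  ],
  "squeeze": 8
}}

```text
time_s: 11.95
ee_pos: [0.5206, 0.237, 0.3567]
eef_rot: [3.142, 0.0, 1.293]
force: [-1.6, 1.2, -1.6]
grip_width: 0.0258
grip_force: 8.0
```

Run:
```python
from h import *
s=snap('scene','scene2');t=snap('top','top2')
a=np.hstack([cv2.resize(im[v:v+120,u:u+80,::-1],(400,600),interpolation=cv2.INTER_CUBIC) for im,u,v in((t['image'],120,120),(s['image'],280,150))])
cv2.imwrite('pics/c2.png',a)
```

```text
(no output)
```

View pics/c2.png

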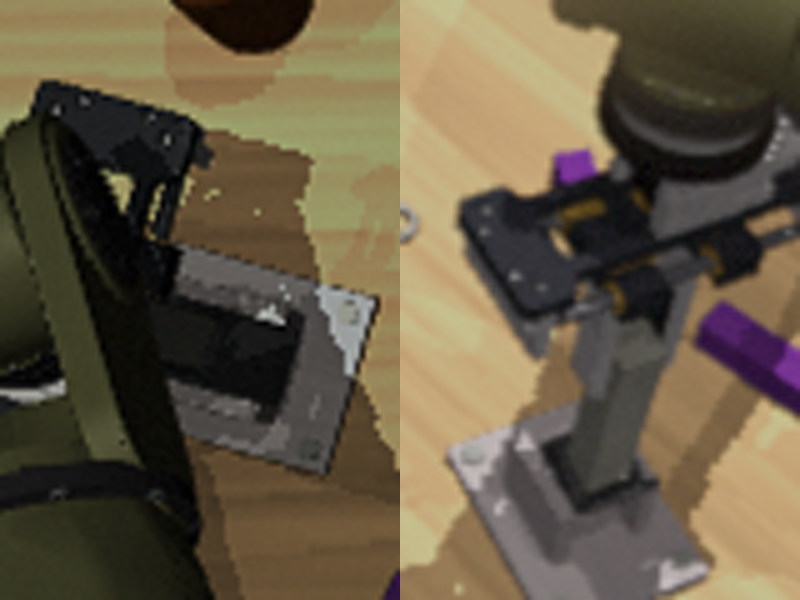

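The stone is held and has swung well upright; in the scene half it runs from about (605,485) to (640,320). I'll lift it clear, then measure its residual tilt against the projected vertical.

Request:
{"name": "servo_tool", "arguments": {
  "motion": [
    [1, 0, 0, 2, 0],
    [1, 0, 0, 5, 0],
    [1, 0, 0, 9, 0],
    [1, 0, 0, 9, 0],
    [1, 0, 0, 9, 0]
  ],
  "squeeze": 12
}}

```text
time_s: 12.68
ee_pos: [0.5206, 0.2372, 0.4454]
eef_rot: [-3.14, 0.001, 1.294]
force: [0.3, -0.8, -2.3]
grip_width: 0.0258
grip_force: 12.0
```

Run:
```python
from h import *
o=ctrl.get_obs();print(o['time_s'],o['ee_pos'],o['force'],o['grip_width'])
s=snap('scene','scene3')
g=o['ee_pos']-[0,0,.18]
im=s['image'][:,:,::-1].copy(); u0,v0=270,110
cr=cv2.resize(im[v0:v0+120,u0:u0+120],(600,600),interpolation=cv2.INTER_CUBIC)
h=np.array([np.cos(np.radians(74.08)),np.sin(np.radians(74.08)),0])
for a,col in((0,(0,255,0)),(10,(0,255,255)),(20,(0,0,255))):
    r=np.radians(a);ax=np.sin(r)*h+[0,0,np.cos(r)]
    p=[tuple(int(round(x)) for x in ((proj(s,g+k*ax)[0]+.5-[u0,v0])*5)) for k in(-.02,-.103)];cv2.line(cr,*p,col,1);print(a,p)
cv2.imwrite('pics/c3.png',cr)
```

```text
12.675 [0.52055873 0.23720756 0.44539731] [ 0.26717951 -0.80332657 -2.31682526] 0.02580568441551864
0 [(299, 469), (272, 572)]
10 [(295, 463), (255, 544)]
20 [(291, 457), (239, 513)]
```

View pics/c3.png

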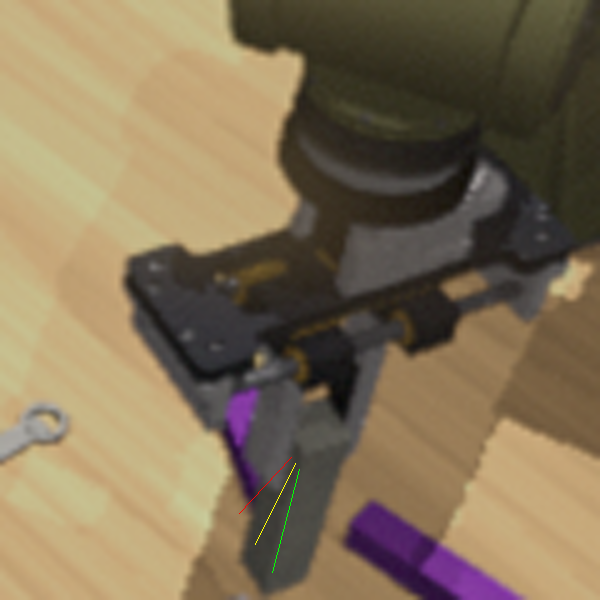

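The held stone's edges run parallel to the green 0° line (slope -0.23 to -0.31 against -0.26), so it's upright within a couple of degrees. Carry it over the empty cell with a firmer grip.

Request:
{"name": "servo_tool", "arguments": {
  "motion": [
    [1, 0, 0, 0, 0],
    [1, 0, -1, 0, 0],
    [1, -0.1, -3, 0, 0],
    [1, -0.3, -6.5, 0, 1],
    [1, -0.5, -10.5, 0, 2],
    [1, -0.6, -14.5, 0, 3],
    [1, -0.8, -18.5, 0, 4],
    [1, -1, -22.5, 0, 5],
    [1, -1.1, -26.5, 0, 6],
    [1, -1.3, -30.5, 0, 7],
    [1, -1.5, -34.5, 0, 8],
    [1, -1.6, -38.5, 0, 8],
    [1, -1.8, -42, 0, 8],
    [1, -1.9, -44.5, 0, 8],
    [1, -1.95, -45.8, 0, 8],
    [1, -1.95, -46.1, 0, 8],
    [1, -1.95, -46.1, 0, 8],
    [1, -1.95, -46.1, 0, 8],
    [1, -1.95, -46.1, 0, 8]
  ],
  "squeeze": 25
}}

```text
time_s: 15.1
ee_pos: [0.5012, -0.2233, 0.4467]
eef_rot: [3.141, 0.0, 1.434]
force: [0.6, 1.1, -2.8]
grip_width: 0.0256
grip_force: 25.0
```

Run:
```python
from h import *
o=ctrl.get_obs();print(o['time_s'],o['ee_pos'],o['eef_rot'],o['force'],o['grip_width'])
s=snap('scene','scene4');t=snap('top','top4')
g=o['ee_pos']-[0,0,.18]
u0,v0=190,60
cr=cv2.resize(s['image'][v0:v0+120,u0:u0+120,::-1],(600,600),interpolation=cv2.INTER_CUBIC)
y=o['eef_rot'][2];X=np.array([np.cos(y),np.sin(y),0]);Y=np.array([-X[1],X[0],0])
px=lambda P:tuple(int(round(x)) for x in ((proj(s,P)[0]+.5-[u0,v0])*5))
C=[g+.013*(a*X+b*Y) for a,b in((1,1),(1,-1),(-1,-1),(-1,1))]
for i in range(4):
    cv2.line(cr,px(C[i]-[0,0,.103]),px(C[i]-[0,0,.02]),(0,255,0),1)
    cv2.line(cr,px(C[i]-[0,0,.103]),px(C[i-1]-[0,0,.103]),(0,255,0),1)
print([px(c-[0,0,.103]) for c in C])
cv2.imwrite('pics/c4.png',cr)
```

```text
15.1 [ 0.50118874 -0.22333177  0.44672523] [3.14149472e+00 7.89891787e-06 1.43393556e+00] [ 0.58687172  1.12061517 -2.81123772] 0.02557476880771278
[(191, 352), (155, 366), (136, 344), (172, 330)]
```

View pics/c4.png

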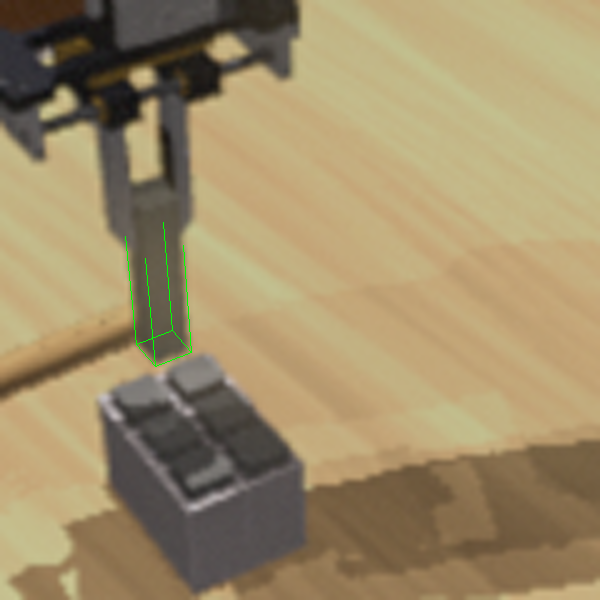

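The wireframe of a perfectly upright stone coincides with the held stone (foot corners at (155,366), (191,352), (136,344)), centred over the empty cell. Lower it in stages.

Request:
{"name": "servo_tool", "arguments": {
  "motion": [
    [1, 0, -0.1, -2, 0],
    [1, 0, -0.1, -4, 0],
    [1, 0, -0.1, -6, 0],
    [1, 0, -0.1, -7.2, 0],
    [1, 0, -0.1, -8, 0],
    [1, 0, -0.1, -8.8, 0],
    [1, 0, -0.1, -9.4, 0],
    [1, 0, -0.1, -9.4, 0]
  ]
}}

```text
time_s: 16.2
ee_pos: [0.5011, -0.2248, 0.3524]
eef_rot: [-3.141, -0.0, 1.433]
force: [0.6, 0.8, -1.1]
grip_width: 0.0261
grip_force: 25.0
```

Request:
{"name": "servo_tool", "arguments": {
  "motion": [
    [1, 0, 0, -1, 0],
    [1, 0, 0, -2, 0],
    [1, 0, 0, -3, 0],
    [1, 0, 0, -3.8, 0],
    [1, 0, 0, -4.3, 0],
    [1, 0, 0, -4.3, 0]
  ]
}}

```text
time_s: 16.95
ee_pos: [0.5011, -0.2249, 0.3094]
eef_rot: [-3.141, -0.0, 1.433]
force: [-0.3, 0.1, -0.4]
grip_width: 0.0256
grip_force: 25.0
```

Request:
{"name": "servo_tool", "arguments": {
  "motion": [
    [1, 0, 0, -0.1, 0],
    [1, 0, 0, -0.2, 0],
    [1, 0, 0, -0.3, 0],
    [1, 0, 0, -0.3, 0]
  ]
}}

```text
time_s: 17.45
ee_pos: [0.5011, -0.2249, 0.308]
eef_rot: [3.141, 0.001, 1.433]
force: [-5.2, 0.9, 12.3]
grip_width: 0.0259
grip_force: 25.0
```

It's standing on the floor of the cell: contact came at the expected height. Relieve the load, open the fingers and retreat.

Request:
{"name": "servo_tool", "arguments": {
  "motion": [
    [1, 0, 0, 0.15, 0],
    [1, 0, 0, 0.15, 0],
    [0.4, 0, 0, 0.15, 0],
    [0.4, 0, 0, 0.15, 0],
    [0.4, 0, 0, 0.15, 0],
    [0.4, 0, 0, 0.15, 0],
    [0.4, 0, 0, 2, 0],
    [0.4, 0, 0, 6, 0],
    [0.4, 0, 0, 12, 0],
    [0.4, -6, 0, 16, 0],
    [0.4, -12, -6, 16, 0],
    [0.4, -16, -12, 16, 0],
    [0.4, -16, -16, 16, 0],
    [0.4, -16, -16, 16, 0]
  ]
}}

```text
time_s: 19.2
ee_pos: [0.3395, -0.3873, 0.4664]
eef_rot: [-3.141, 0.0, 1.43]
force: [-0.5, 0.5, 0.4]
grip_width: 0.0564
grip_force: 0.0
```

Run:
```python
from h import *
o=ctrl.get_obs();print(o['time_s'],o['ee_pos'],o['force'],o['grip_width'])
s=snap('scene','scene5');t=snap('top','top5')
a=np.hstack([cv2.resize(im[v:v+120,u:u+80,::-1],(400,600),interpolation=cv2.INTER_CUBIC) for im,u,v in((t['image'],296,120),(s['image'],196,80))])
px=lambda P:tuple(int(round(x)) for x in ((proj(s,P)[0]+.5-[196,80])*5+[400,0]))
print('expected top centre',px([.5009,-.2241,.144]))
cv2.imwrite('pics/c5.png',a)
```

```text
19.2 [ 0.33954797 -0.38730458  0.46637421] [-0.48355549  0.52941012  0.40510281] 0.056357688112749015
expected top centre (535, 271)
```

View pics/c5.png

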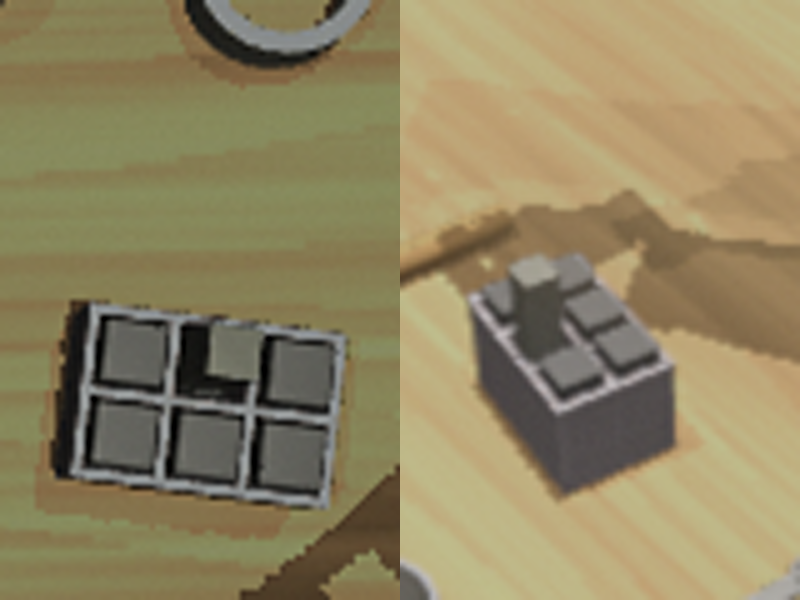

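The stone stands upright in the far-row middle cell. Its top centre is at about (535,271) in the scene half, as expected, and the other caps are up.

```bash
python3 -c "
from station import ctrl;print(ctrl.hand_in())"
```

```text
the job is handed in; nothing more can be done
None
```

The honing stone stands upright on the bottom of the one empty cell (middle of the row farthest from the robot, found by pressing the caps first), the gripper is clear, and the job was handed in at about 19 s.

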